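Air the dehumidifier's drying cartridge

ROBOT

A 6-joint arm with a two-finger parallel gripper is mounted at the origin on the work surface. World frame = base frame: x ahead of the robot, y to its left, z up, the work surface at z = 0. Lengths are in mm, angles in rad, forces in N, time in s.
With the tool pointing down it reaches from about 300 to 775 mm from the base axis. Payload 14.6 kg.
Tool frame: the origin (TCP) lies on the centre line of the jaws, within the pads' length; the fingertips stand 8 mm ahead of it and the grasp point (between the pads) lies 11 mm behind it; z points along the fingers, y is the direction in which the jaws open and shut (so a half turn about z gives the same grasp; the last joint's range is limited). The gripper opens to 94 mm and grips with 3 to 60 N. Pads are 16 mm wide; open, the fingers measure 119 mm over their backs; the gripper's body (75 mm by 177 mm) begins 78 mm behind the grasp point.
Start: joints at [-1.262, 0.3, 1.521, -0, 1.321, -0.067], TCP at [201.852, -511.61, 213.446] pointing down, gripper open.
Joint ranges: [-3.03, 3.03], [-0.79, 2.21], [0.23, 2.52], [-1.04, 4.18], [0, 3.07], [-2.55, 2.55]. Speed limits (rad/s): [2.22, 2.22, 2.57, 3.14, 3.14, 3.14].

INTERFACE

Orientations are given as [roll, pitch, yaw] about the fixed x, y, z axes, in that order (R = Rz(yaw) Ry(pitch) Rx(roll)).
In Python, from cell import read_state, cams, manip gives the robot as it stands.
- The arm moves only by the shell command python3 -m handwheel 'ROWS' [OPENING] [FORCE]. ROWS is JSON, a list of rows, each a list of 4 numbers: the shift along the tool's x, y, z in m, then the turn about the tool's z in degrees. In form: [[dx, dy, dz, turn], ...]. A call has 1 to 5 rows; each row is the pose to reach, as a shift and turn from the pose measured when the call began, along the tool's axes at that moment; what a row does not reach only later rows make up. A row lasts 1/8 s, in which the tool goes at most 62.5 mm and 10.7 degrees, less where a joint would pass 70% of its speed; a pose out of reach is approached as far as the arm can. A call with a gripper value outside its range is refused whole. OPENING is the closure, from 0 (fully open) to 1 (shut), set as the call begins (- or left out, the last holds). The fingers move at their own pace and stop on an object; FORCE is the grip in N (left out, the last holds). Time passes only in rows, so rows that repeat a pose let the fingers close. It gives the time, the measured TCP pose, the force and the opening at its end, in the units of the state.
- read_state(): the state, without advancing time (a new reading comes with each control period).
- cams.camera(name): name is "side" or "top"; returns the picture (420x560x3 uint8, red, green, blue); there is no depth.
- cams.get_calibration(name): a dict with "vertical_fov" (degrees; the focal length in pixels is half the picture's height over the tangent of half this angle, whatever the lens; pixels are square), "cx", "cy" (the principal point, pixels), "dist_coeffs" ([k1, k2, p1, p2, k3] as OpenCV has them; the pictures are not rectified), "R" (3x3) and "t" (3): a world point X has camera coordinates R X + t. Camera axes: x right, y down, z forward; pixel columns grow to the right and rows downward; lengths in mm; the calibration is good to about 2 mm. A picture is of the moment at which its call begins. get_calibration takes no time and is no camera call.
- manip.sign_off(): hands the job in, once; it reports no verdict.
The state is a dict: "clock": time; "joints": joint angles; "qd": joint speeds; "effort": joint torques, N m; "eef_pos": TCP position; "eef_rot": TCP orientation; "wrist_force": force on the tool from outside, world axes, zero at the start; "moment": the same for the moment, N m; "finger_gap": finger opening in mm.
Only numpy, scipy, OpenCV 4.12 (cv2) and the standard library are available. Lean on these libraries where they do the work, as an engineer would, in place of code of your own. Each camera call takes 0.05 s, during which the arm holds its last target. There are 200 camera calls.

TASK

Take the spring clip that was left on the dehumidifier's cover and put it in the glass ramekin. Then press the cover's front strip until its touch latch clicks, catch the cover as it springs up so that it never flies open, and ease it all the way back. Lift out the drying cartridge and set it down gently, upright, in the middle of the wooden trivet; leave the cover open and everything else where it stands.

Things in the scene. Friction and masses are not known exactly. Their poses are not given: they have to be found in the camera images.
- dehumidifier: White dehumidifier, fixed box 170 deep (own x) by 210 wide (own y) by 150 high; origin at the centre of its underside, front towards own -x. The cover in its flat top is 119 deep by 150 wide, hinged along own y at the rear, free edge in front. Under it an opening 124 by 150 with a deck at height 105 and, 5 mm in front of centre, the cartridge's well (floor at height 45, 5 mm play all round).
- cover (a joint): Cover angle, rad: 0 shut and latched; pressed in at most to -0.045 (hard stop); grows as it swings up and back to its stop at 1.75, just past upright, where its spring keeps it. Pressed at the touch strip, the latch lets go past -0.036 (4 mm) at about 4 N: press to the stop. Then the spring drives it open with about 3 N at the free edge when shut, 1 N when nearly open: left free it flies up.
- cover_press (a point): Point on the outer (upper) face of the cover: middle of the grey touch strip, 107 mm from the hinge axis and 13 mm inside the free front edge; moves with the cover.
- cover_hinge (a point): Middle of the cover's hinge axis (along the dehumidifier's own y), 60 mm behind the dehumidifier's centre, 146 mm above its underside. The cover is 8 mm thick, 4 mm either side of this axis; its free edge is 120 mm from the axis. A black catch bar stands 20 mm off its inner face near the middle of the free edge.
- clip_mid (a point): Centre of the yellow plastic spring clip, 65 long (own x) by 20 wide (own y) by 16 high, 22 g, lying flat on the shut cover; its collar in the middle, 24 long with flat parallel sides 20 apart, is the place to grip.
- ramekin_in (a point): Centre of the inner floor (5 mm above the shelf) of the round shallow glass ramekin, 120 across, 32 high, inside 102 across at the floor; loose, 250 g.
- cartridge_fin (a point): Centre of the white lifting fin on top of the drying cartridge: a plate 44 long (own x, the dehumidifier's front to back), 10 thick (own y) and 30 high, to be pinched across its thickness. Its lower edge is the cartridge's top face. Hidden under the cover until this is opened.
- cartridge_mid (a point): Centre of the grey cartridge body, 50 (own x) by 100 (own y) by 60 high, about 0.15 to 0.3 kg; with the fin it is 90 high; its underside is 30 mm below this point, the fin's centre 45 mm above.
- trivet_top (a point): Centre of the upper face of the square slatted wooden trivet, 180 by 180, 14 thick, fixed on the shelf; own x and y along its sides.
- canister: Stainless canister with screw-top lid, 102 across, 160 high, loose bystander; origin at the centre of its underside.
- bottle: Amber glass sauce bottle, 56 across, 165 high, loose bystander near the trivet; origin at the centre of its underside.
- mug: White mug, 80 across, 90 high, its handle reaches 35 mm further along own +y, loose bystander before the dehumidifier; origin at the centre of its underside.
- jar: Small amber spice jar, 44 across, 95 high, loose bystander at the back; origin at the centre of its underside.
- mill: Dark wooden pepper mill, 50 across, 140 high, loose bystander close behind the dehumidifier; origin at the centre of its underside.
Mind the look-alikes: they are no part of the job. There is more than one size of the part that bears clip_mid; the job needs the smaller. Of the things that look like the part that bears ramekin_in, the larger one is meant.

How it is judged:
By the outcome, as a careful person would: the job done as asked, in the order asked, and still so for the second after the job is handed in, with the robot touching nothing.
It also fails if it takes over 70 s, if anything falls off the work surface, if the arm or the gripper's body presses on something with over 40 N, if the wrist force passes 120 N, or if a joint passes its speed limit or range.

## Working session

There is one attempt and no reset: what is moved stays moved. The work goes in short steps, Python scripts to look and compute and a shell command to move; the robot and the scene stay as the last step left them, time stands still between calls to the robot, and variables do not carry over. Pictures are saved under pics/ and viewed, about 8 in all and at most 12, crops included, and the job is handed in when it is done.

```bash
mkdir -p pics; ls; python3 - <<'E'
from cell import read_state,cams
import cv2
for n in("side","top"):
    cv2.imwrite(f"pics/{n}0.png",cams.camera(n)[:,:,::-1])
    c=cams.get_calibration(n);print(n,c)
print(read_state())
E
```

```text
pics
side {'vertical_fov': 43.05641293437488, 'cx': 272.1057994135088, 'cy': 210.97050119300548, 'dist_coeffs': array([-0.06633343,  0.        ,  0.        ,  0.        ,  0.        ]), 'R': array([[ 0.99388778, -0.10987386, -0.01071561],
       [-0.07048434, -0.55686792, -0.82760503],
       [ 0.08496498,  0.8233018 , -0.5612086 ]]), 't': array([-550.92442026,  137.69648916, 1283.40218542])}
top {'vertical_fov': 42.31607250440648, 'cx': 275.2245043792096, 'cy': 216.5179228028663, 'dist_coeffs': array([-0.01969845,  0.        ,  0.        ,  0.        ,  0.        ]), 'R': array([[ 0.00969023, -0.99994825,  0.00309815],
       [-0.98331792, -0.01009177, -0.18161503],
       [ 0.18163689, -0.00128658, -0.98336483]]), 't': array([ -29.02784757,  565.12884994, 1550.23411631])}
{'clock': 0.1, 'joints': array([-1.26162953e+00,  3.00419699e-01,  1.52148112e+00, -1.58200689e-05,
        1.32071643e+00, -6.66132122e-02]), 'qd': array([ 3.55200162e-04, -2.20505172e-03, -9.72697834e-04,  7.36563337e-04,
        5.43958373e-04,  4.00096862e-06]), 'effort': array([-4.23503543e-04, -5.32647657e+01, -3.53279614e+01,  7.09435064e-02,
        2.35414499e-02, -3.19355559e-05]), 'eef_pos': array([ 201.76966062, -511.42012209,  212.95680972]), 'eef_rot': array([-3.14056931e+00, -5.29114052e-05,  3.75783904e-01]), 'wrist_force': array([0.37717936, 0.73525978, 0.49413993]), 'moment': array([-0.02530848,  0.01247727,  0.08247023]), 'finger_gap': 94.22792912736088}
```

View pics/top0.png

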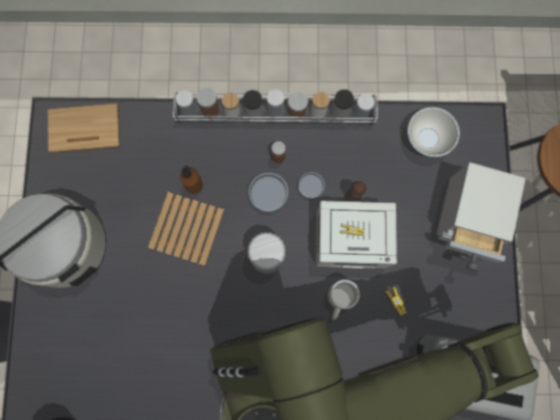

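View pics/side0.png

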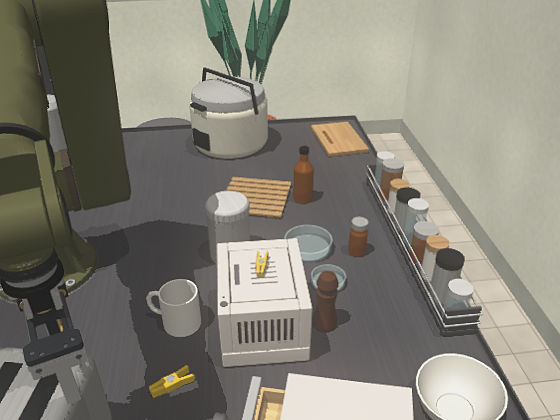

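The top view shows the dehumidifier at about (357,234) with the clip at (352,230). The larger ramekin is at (268,192), the trivet at (186,228), the canister at (267,252) and the mug at (343,295). The front faces the robot (image down). I'll enlarge both views next.

```bash
cat > h.py <<'E'
import numpy as np,cv2
from cell import read_state,cams
def K(c):
    f=210/np.tan(np.radians(c["vertical_fov"]/2)); return np.array([[f,0,c["cx"]],[0,f,c["cy"]],[0,0,1.]])
def at(n,px,z):
    c=cams.get_calibration(n);R=np.array(c["R"]);t=np.array(c["t"])
    p=cv2.undistortPoints(np.array([[px]],float),K(c),c["dist_coeffs"])[0,0]
    d=R.T@[p[0],p[1],1];o=-R.T@t
    return (o+d*(z-o[2])/d[2]).round(1)
def proj(n,X):
    c=cams.get_calibration(n)
    return cv2.projectPoints(np.array(X,float).reshape(-1,3),cv2.Rodrigues(np.array(c["R"]))[0],np.array(c["t"]),K(c),c["dist_coeffs"])[0][:,0].round(1)
def crop(n,x,y,w,h,s,name,im=None):
    im=cams.camera(n) if im is None else im
    cv2.imwrite(f"pics/{name}.png",cv2.resize(im[y:y+h,x:x+w,::-1],None,fx=s,fy=s,interpolation=cv2.INTER_CUBIC))
    return im
E
python3 - <<'E'
from h import *
im=cv2.imread("pics/top0.png")[:,:,::-1]; crop("top",140,130,265,190,3,"t1",im)
E
```

```text
(no output)
```

View pics/t1.png

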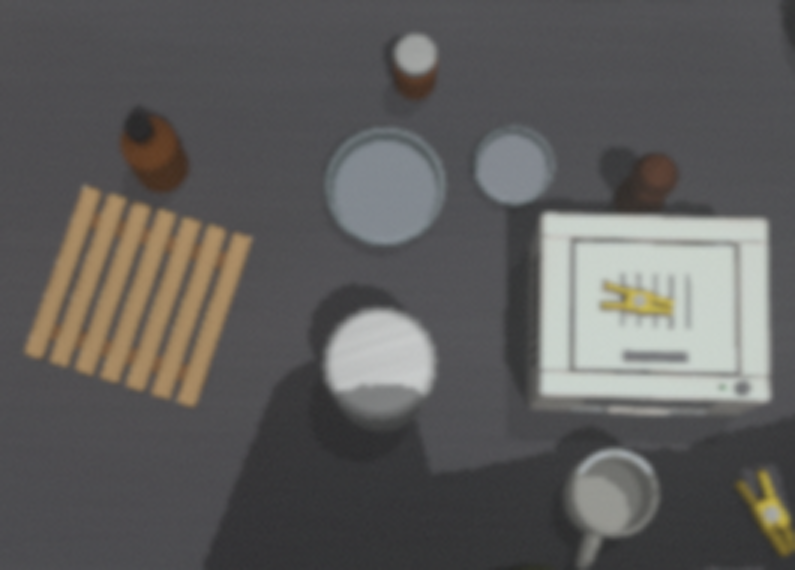

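```bash
python3 - <<'E'
from h import *
g=lambda x,y:(140+(x+.5)/3-.5,130+(y+.5)/3-.5)
def s(n,pts,z):
    P=np.array([at("top",g(*p),z) for p in pts]);print(n,P[:,:2].tolist(),"mean",P.mean(0))
s("box",[(541,213),(768,218),(770,400),(536,397)],150)
s("cover",[(573,238),(739,242),(739,374),(572,370)],150)
s("strip",[(655,356)],150)
s("clip",[(641,299),(603,294),(673,305)],158)
s("ram",[(387,187)],32)
s("triv",[(90,187),(252,235),(190,406),(25,355)],14)
s("can",[(380,363)],160); s("mug",[(616,492),(592,545)],90); s("mill",[(657,172)],140); s("bottle",[(140,122)],165);s("jar",[(416,53)],95)
for n,X in [("clip",(570,-120,158))]: print(proj("side",X))
E
```

```text
box [[593.4, -147.5], [590.9, -358.5], [421.6, -355.2], [422.3, -142.1]] mean [ 507.05  -250.825  150.   ]
cover [[570.1, -177.0], [567.9, -330.9], [445.1, -327.5], [447.3, -175.0]] mean [ 507.6 -252.6  150. ]
strip [[460.9, -251.0]] mean [ 460.9 -251.   150. ]
clip [[512.2, -237.9], [516.5, -203.2], [507.0, -267.1]] mean [ 511.9        -236.06666667  158.        ]
ram [[644.0, -2.9]] mean [644.   -2.9  32. ]
triv [[645.1, 299.2], [597.0, 133.1], [423.5, 190.0], [472.7, 356.3]] mean [534.575 244.65   14.   ]
can [[450.8, 0.0]] mean [450.8   0.  160. ]
mug [[339.9, -221.6], [290.7, -198.6]] mean [ 315.3 -210.1   90. ]
mill [[636.1, -257.6]] mean [ 636.1 -257.6  140. ]
bottle [[672.7, 225.5]] mean [672.7 225.5 165. ]
jar [[764.5, -30.5]] mean [764.5 -30.5  95. ]
[[284.7 226.6]]
```

The arm is clear of all this, so I'll move above the clip. Clip centre is about (512,-237) with its long axis at 81.5°, and the tool yaw will be 81.5°. From the start pose the shift is dx≈0.389, dy≈-0.141, turn -60.

```bash
cat > to.py <<'E'
# usage: to.py x y z yawdeg  -> prints tool shift (m) and turn
import sys,numpy as np
from scipy.spatial.transform import Rotation as Rt
from cell import read_state
s=read_state();R=Rt.from_euler('xyz',s["eef_rot"])
x,y,z,w=map(float,sys.argv[1:])
d=R.inv().apply(np.array([x,y,z])-s["eef_pos"])/1000
t=-(w-np.degrees(s["eef_rot"][2])+180)%360-180
print(d.round(4),"turn",round(t,1),"t",s["clock"],"F",s["wrist_force"].round(1),"gap",round(s["finger_gap"],1),"pos",s["eef_pos"].round(1),"q1,6",s["joints"][[0,5]].round(2))
E
python3 -m handwheel '[[0.059,-0.0214,-0.004,-10],[0.117,-0.0424,-0.009,-20],[0.175,-0.0636,-0.013,-30],[0.233,-0.0848,-0.017,-40],[0.292,-0.106,-0.017,-50]]' 0.5 20
python3 to.py 512 -237 225 81.5
```

```text
clock: 0.72
eef_pos: [435.6, -304.2, 230.3]
eef_rot: [-3.141, -0.001, 1.254]
wrist_force: [0.8, -0.1, 0.1]
finger_gap: 48.4
[0.0877 0.0516 0.0053] turn -9.6 t 0.725 F [ 0.8 -0.1  0.1] gap 48.4 pos [ 435.6 -304.2  230.3] q1,6 [-0.68 -0.36]
```

```bash
python3 -m handwheel '[[0.044,0.026,0.003,-5],[0.0877,0.0516,0.010,-9.6],[0.0877,0.0516,0.030,-9.6],[0.0877,0.0516,0.045,-9.6],[0.0877,0.0516,0.045,-9.6]]'
python3 to.py 512 -237 162 81.5
python3 - <<'E'
from h import *
crop("side",190,200,150,120,5,"s1")
X=[(512,-237,158),(460.5,-251,150),(569,-177,150),(569,-327,150),(448,-326,150),(448,-177,150)]
print((proj("side",X)-[190,200])*5)
E
```

```text
clock: 1.35
eef_pos: [511.3, -237.1, 184.3]
eef_rot: [-3.139, -0.001, 1.421]
wrist_force: [0.9, 0.2, -0.2]
finger_gap: 46.9
[0.0002 0.0008 0.0223] turn -0.1 t 1.35 F [ 0.9  0.2 -0.2] gap 46.9 pos [ 511.3 -237.1  184.3] q1,6 [-0.5  -0.35]
[[365.5 317. ]
 [237.  366.5]
 [489.  229. ]
 [543.5 477.5]
 [214.5 503. ]
 [196.5 251. ]]
```

View pics/s1.png

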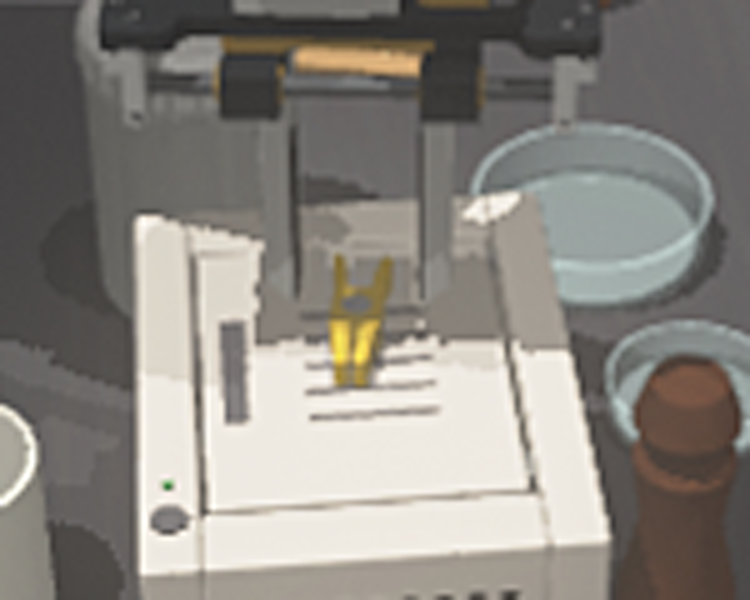

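The side view puts the clip centre at crop pixel (360,320), against (365,317) predicted, and the strip and cover corners agree to about 2 mm. I'll descend and grip.

```bash
python3 -m handwheel '[[0,0,0.010,0],[0,0,0.019,0],[0,0,0.0235,0],[0,0,0.0235,0]]'
python3 -m handwheel '[[0,0,0,0],[0,0,0,0],[0,0,0,0],[0,0,0,0]]' 1 15
python3 -m handwheel '[[0,0,-0.015,0],[0,0,-0.05,0],[0,0,-0.05,0]]'; python3 to.py 644 -3 200 81.5
```

```text
clock: 1.9
eef_pos: [511.5, -237.3, 161.5]
eef_rot: [-3.14, -0.001, 1.421]
wrist_force: [-0.1, 0.1, 0.5]
finger_gap: 46.9
clock: 2.4
eef_pos: [511.5, -237.4, 161.6]
eef_rot: [-3.141, -0.001, 1.421]
wrist_force: [0.2, 0.2, 0.2]
finger_gap: 19.6
clock: 2.78
eef_pos: [512.5, -237.9, 215.1]
eef_rot: [3.138, 0.001, 1.421]
wrist_force: [-0.8, -0.2, -0.8]
finger_gap: 19.9
[0.2519 0.0948 0.0153] turn -0.1 t 2.775 F [-0.8 -0.2 -0.8] gap 19.9 pos [ 512.5 -237.9  215.1] q1,6 [-0.5  -0.35]
```

```bash
python3 -m handwheel '[[0.05,0.019,0,0],[0.105,0.039,0,0],[0.16,0.06,0,0],[0.21,0.079,0,0],[0.25,0.094,0.01,0]]'
python3 -m handwheel '[[0.002,0.001,0.05,0],[0.002,0.001,0.10,0],[0.002,0.001,0.13,0],[0.002,0.001,0.13,0]]'; python3 to.py 644 -3 20 81.5
python3 - <<'E'
from h import *
im=crop("side",260,200,120,90,6,"s2")
print((proj("side",[(644,-3,32),(644,-3,5)])-[260,200])*6)
E
```

```text
clock: 3.4
eef_pos: [643.8, -2.7, 205.7]
eef_rot: [3.137, 0.001, 1.422]
wrist_force: [0.2, 0.0, -0.2]
finger_gap: 20.0
clock: 3.9
eef_pos: [644.4, -1.0, 73.4]
eef_rot: [3.141, 0.001, 1.422]
wrist_force: [-0.6, 0.3, 0.3]
finger_gap: 19.9
[-0.002  -0.0001  0.0534] turn -0.1 t 3.9 F [-0.6  0.3  0.3] gap 19.9 pos [644.4  -1.   73.4] q1,6 [-0.06  0.09]
[[288.6 229.2]
 [286.8 280.8]]
```

View pics/s2.png

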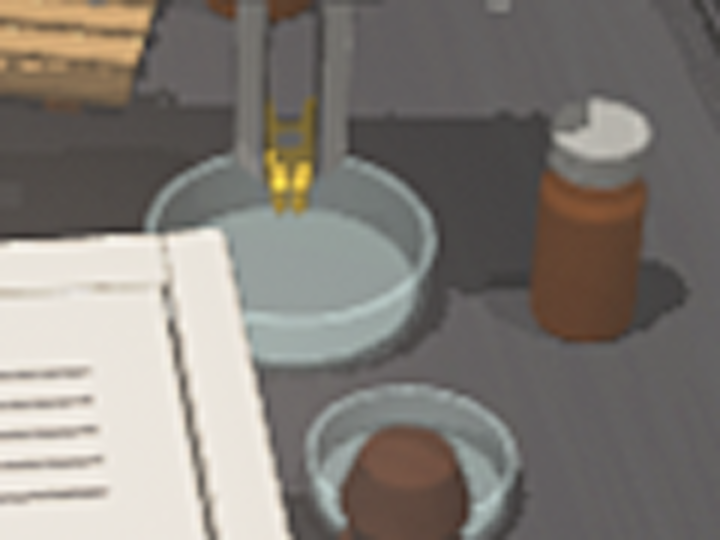

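The clip is held between the fingers at crop (290,180). The ramekin rim's centre, (290,238), agrees with the prediction, so I'll lower and release.

```bash
python3 -m handwheel '[[-0.003,0,0.025,0],[-0.003,0,0.045,0],[-0.003,0,0.053,0],[-0.003,0,0.0545,0],[-0.003,0,0.0545,0]]'
python3 -m handwheel '[[0,0,0,0],[0,0,0,0],[0,0,0,0]]' 0.55
python3 -m handwheel '[[0,0,-0.02,0],[0,0,-0.07,0],[0,0,-0.13,0],[0,0,-0.19,0],[0,0,-0.22,0]]'
python3 to.py 461 -252 180 -1
```

```text
clock: 4.58
eef_pos: [645.6, -4.1, 21.9]
eef_rot: [3.137, 0.001, 1.422]
wrist_force: [-0.3, 0.2, 0.4]
finger_gap: 19.6
clock: 4.95
eef_pos: [645.7, -4.1, 22.2]
eef_rot: [3.136, 0.001, 1.422]
wrist_force: [-0.5, 1.1, -0.4]
finger_gap: 42.0
clock: 5.58
eef_pos: [645.0, -3.8, 247.8]
eef_rot: [3.131, 0.0, 1.422]
wrist_force: [0.1, 0.7, -0.8]
finger_gap: 42.2
[-0.2728 -0.1458  0.0663] turn 82.5 t 5.575 F [ 0.1  0.7 -0.8] gap 42.2 pos [645.   -3.8 247.8] q1,6 [-0.06  0.09]
```

```bash
python3 -m handwheel '[[-0.05,-0.027,0,10],[-0.10,-0.054,0,20],[-0.15,-0.08,0,31],[-0.20,-0.107,0,41],[-0.25,-0.134,0.01,52]]' 1 20
python3 to.py 460 -252 180 -1
```

```text
clock: 6.2
eef_pos: [474.4, -232.4, 238.5]
eef_rot: [3.132, -0.01, 0.513]
wrist_force: [0.1, -0.6, -0.8]
finger_gap: 0.5
[-0.0227  0.0095  0.0583] turn 30.4 t 6.2 F [ 0.1 -0.6 -0.8] gap 0.5 pos [ 474.4 -232.4  238.5] q1,6 [-0.53  0.53]
```

```bash
python3 -m handwheel '[[-0.01,0.004,0.02,10],[-0.0227,0.0095,0.04,20],[-0.0227,0.0095,0.058,30.4],[-0.0227,0.0095,0.058,30.4],[-0.0227,0.0095,0.058,30.4]]'
python3 to.py 460 -252 160 -1
python3 - <<'E'
from h import *
im=crop("side",200,210,100,75,7,"s3")
p=read_state()["eef_pos"]
print((proj("side",[p+[0,0,-8],(460,-252,150),(645,-4,13)])-[200,210])*7)
E
```

```text
clock: 6.82
eef_pos: [460.4, -252.1, 181.8]
eef_rot: [3.138, -0.015, -0.014]
wrist_force: [0.3, 0.6, 0.6]
finger_gap: 0.4
[-0.0008 -0.0002  0.0218] turn 0.2 t 6.825 F [0.3 0.6 0.6] gap 0.4 pos [ 460.4 -252.1  181.8] q1,6 [-0.57  1.01]
[[258.3 379.4]
 [260.4 445.2]
 [758.1 241.5]]
```

View pics/s3.png

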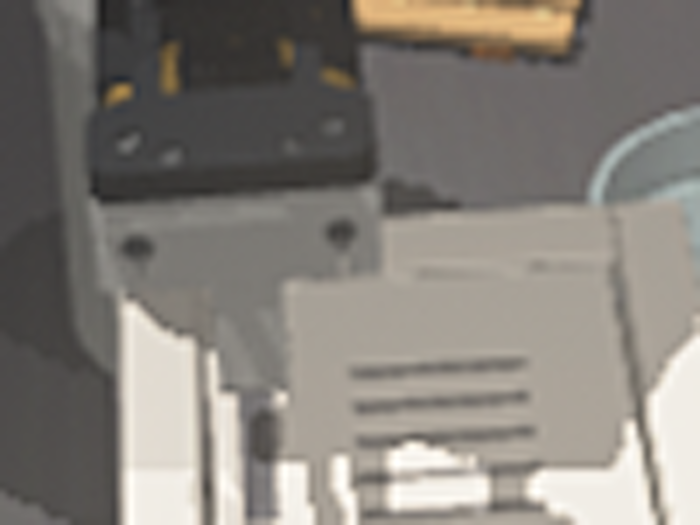

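The closed tip at crop (255,390) hangs over the grey strip at about (260,445). I'll press in small steps now.

```bash
python3 -m handwheel '[[0,0,0.010,0],[0,0,0.018,0],[0,0,0.021,0],[0,0,0.0225,0]]'
python3 -m handwheel '[[0,0,0.002,0],[0,0,0.002,0]]'
python3 -m handwheel '[[0,0,0.002,0],[0,0,0.002,0]]'
python3 to.py 460 -252 150 -1
```

```text
clock: 7.38
eef_pos: [460.8, -252.1, 159.0]
eef_rot: [3.138, -0.015, -0.014]
wrist_force: [-0.1, 0.4, 1.3]
finger_gap: 0.2
clock: 7.62
eef_pos: [460.8, -252.2, 157.1]
eef_rot: [3.138, -0.015, -0.014]
wrist_force: [-0.8, 1.1, 2.6]
finger_gap: 0.4
clock: 7.88
eef_pos: [460.9, -252.2, 155.3]
eef_rot: [3.137, -0.015, -0.014]
wrist_force: [-2.6, 1.1, 4.1]
finger_gap: 0.6
[-0.001  -0.0003  0.0053] turn 0.2 t 7.875 F [-2.6  1.1  4.1] gap 0.6 pos [ 460.9 -252.2  155.3] q1,6 [-0.57  1.01]
```

```bash
for i in 1; do python3 -m handwheel '[[0,0,0.0012,0],[0,0,0.0012,0]]'; python3 -m handwheel '[[0,0,0.001,0],[0,0,0.001,0]]'; done; python3 -m handwheel '[[0,0,0.001,0],[0,0,0.001,0]]'
```

```text
clock: 8.12
eef_pos: [460.9, -252.3, 154.3]
eef_rot: [3.137, -0.015, -0.014]
wrist_force: [-2.7, 0.7, 4.9]
finger_gap: 0.6
clock: 8.38
eef_pos: [460.9, -252.3, 153.4]
eef_rot: [3.137, -0.015, -0.014]
wrist_force: [-2.0, 2.0, 4.3]
finger_gap: 0.7
clock: 8.62
eef_pos: [460.9, -252.3, 152.8]
eef_rot: [3.137, -0.016, -0.014]
wrist_force: [-4.4, 2.1, 8.7]
finger_gap: 0.4
```

The force jumped to 8.7 N at 152.8, which is the hard stop, so the latch has released with the finger still holding the cover. I'll compute the arc for easing it up.

```bash
cat > arc.py <<'E'
import numpy as np
from scipy.spatial.transform import Rotation as Rt
from cell import read_state
s=read_state();R=Rt.from_euler('xyz',s["eef_rot"]);p=s["eef_pos"]
print("t",s["clock"],"F",s["wrist_force"].round(1),p.round(1))
def tcp(th):
    r=np.interp(th,[0,.5,1.57],[112,102,96]); sn,c=np.sin(th),np.cos(th)
    X=567-r*c+4*sn+8; Z=146+r*sn+4*c+8
    return np.array([X,-252.2,Z])
for th in np.arange(0.0,1.6,.05):
    print(round(th,2),tcp(th).round(1),(R.inv().apply(tcp(th)-p)/1000).round(4)[[0,2]])
E
python3 arc.py
```

```text
t 8.625 F [-4.4  2.1  8.7] [ 460.9 -252.3  152.8]
0.0 [ 463.  -252.2  158. ] [ 0.0021 -0.0052]
0.05 [ 464.3 -252.2  163.5] [ 0.0036 -0.0107]
0.1 [ 465.9 -252.2  169. ] [ 0.0053 -0.0161]
0.15 [ 467.8 -252.2  174.2] [ 0.0072 -0.0213]
0.2 [ 469.9 -252.2  179.4] [ 0.0094 -0.0264]
0.25 [ 472.3 -252.2  184.3] [ 0.0119 -0.0314]
0.3 [ 474.9 -252.2  189.1] [ 0.0145 -0.0361]
0.35 [ 477.7 -252.2  193.8] [ 0.0174 -0.0407]
0.4 [ 480.8 -252.2  198.2] [ 0.0205 -0.0451]
0.45 [ 484.  -252.2  202.4] [ 0.0238 -0.0492]
0.5 [ 487.4 -252.2  206.4] [ 0.0273 -0.0532]
0.55 [ 490.4 -252.2  210.6] [ 0.0303 -0.0573]
0.6 [ 493.5 -252.2  214.6] [ 0.0336 -0.0613]
0.65 [ 496.9 -252.2  218.4] [ 0.037 -0.065]
0.7 [ 500.4 -252.2  222. ] [ 0.0406 -0.0686]
0.75 [ 504.1 -252.2  225.5] [ 0.0443 -0.072 ]
0.8 [ 508.  -252.2  228.8] [ 0.0482 -0.0752]
0.85 [ 512.  -252.2  231.8] [ 0.0523 -0.0782]
0.9 [ 516.1 -252.2  234.6] [ 0.0565 -0.081 ]
0.95 [ 520.4 -252.2  237.2] [ 0.0608 -0.0835]
1.0 [ 524.8 -252.2  239.6] [ 0.0652 -0.0858]
1.05 [ 529.3 -252.2  241.8] [ 0.0697 -0.0879]
1.1 [ 533.8 -252.2  243.7] [ 0.0743 -0.0898]
1.15 [ 538.5 -252.2  245.4] [ 0.079  -0.0914]
1.2 [ 543.2 -252.2  246.9] [ 0.0837 -0.0928]
1.25 [ 548.  -252.2  248.1] [ 0.0885 -0.0939]
1.3 [ 552.8 -252.2  249. ] [ 0.0933 -0.0948]
1.35 [ 557.6 -252.2  249.7] [ 0.0982 -0.0954]
1.4 [ 562.5 -252.2  250.2] [ 0.103  -0.0958]
1.45 [ 567.3 -252.2  250.5] [ 0.1079 -0.096 ]
1.5 [ 572.2 -252.2  250.4] [ 0.1127 -0.0959]
1.55 [ 577.  -252.2  250.2] [ 0.1176 -0.0956]
```

```bash
python3 -m handwheel '[[0.001,0,-0.003,0],[0.0015,0,-0.005,0],[0.0025,0,-0.0078,0],[0.0035,0,-0.0107,0],[0.0045,0,-0.0135,0]]'
python3 -m handwheel '[[0.0007,0,-0.0025,0],[0.0016,0,-0.005,0],[0.0026,0,-0.0077,0],[0.0037,0,-0.0103,0],[0.005,0,-0.013,0]]'
python3 arc.py | head -16
```

```text
clock: 9.25
eef_pos: [465.3, -252.3, 166.5]
eef_rot: [3.137, -0.016, -0.014]
wrist_force: [-1.6, 0.4, 2.8]
finger_gap: 0.2
clock: 9.88
eef_pos: [470.2, -252.3, 179.8]
eef_rot: [3.137, -0.016, -0.014]
wrist_force: [-1.3, 0.1, 2.6]
finger_gap: 0.7
t 9.875 F [-1.3  0.1  2.6] [ 470.2 -252.3  179.8]
0.0 [ 463.  -252.2  158. ] [-0.0075  0.0217]
0.05 [ 464.3 -252.2  163.5] [-0.0061  0.0162]
0.1 [ 465.9 -252.2  169. ] [-0.0044  0.0108]
0.15 [ 467.8 -252.2  174.2] [-0.0024  0.0055]
0.2 [ 469.9 -252.2  179.4] [-0.0002  0.0004]
0.25 [ 472.3 -252.2  184.3] [ 0.0022 -0.0045]
0.3 [ 474.9 -252.2  189.1] [ 0.0049 -0.0093]
0.35 [ 477.7 -252.2  193.8] [ 0.0078 -0.0138]
0.4 [ 480.8 -252.2  198.2] [ 0.0109 -0.0182]
0.45 [ 484.  -252.2  202.4] [ 0.0142 -0.0224]
0.5 [ 487.4 -252.2  206.4] [ 0.0176 -0.0263]
0.55 [ 490.4 -252.2  210.6] [ 0.0207 -0.0304]
0.6 [ 493.5 -252.2  214.6] [ 0.0239 -0.0344]
0.65 [ 496.9 -252.2  218.4] [ 0.0273 -0.0382]
0.7 [ 500.4 -252.2  222. ] [ 0.0309 -0.0418]
```

The contact force is steady at 2.6 N, so the cover is following the finger. Continuing.

```bash
python3 -m handwheel '[[0.0022,0,-0.0045,0],[0.0049,0,-0.0093,0],[0.0078,0,-0.0138,0],[0.0109,0,-0.0182,0],[0.0142,0,-0.0224,0]]'
python3 -m handwheel '[[0.0034,0,-0.0039,0],[0.0065,0,-0.008,0],[0.0097,0,-0.012,0],[0.0131,0,-0.0158,0],[0.0167,0,-0.0194,0]]'
python3 arc.py | (head -1; tail -20)
```

```text
clock: 10.5
eef_pos: [484.3, -252.4, 202.7]
eef_rot: [3.137, -0.016, -0.014]
wrist_force: [-0.3, -0.1, 2.6]
finger_gap: 0.4
clock: 11.12
eef_pos: [501.0, -252.5, 222.7]
eef_rot: [3.137, -0.016, -0.014]
wrist_force: [0.7, 0.2, 2.4]
finger_gap: -0.1
t 11.125 F [0.7 0.2 2.4] [ 501.  -252.5  222.7]
```

```bash
python3 arc.py | tail -18
```

```text
0.7 [ 500.4 -252.2  222. ] [-0.0005  0.0006]
0.75 [ 504.1 -252.2  225.5] [ 0.0032 -0.0028]
0.8 [ 508.  -252.2  228.8] [ 0.0071 -0.006 ]
0.85 [ 512.  -252.2  231.8] [ 0.0112 -0.009 ]
0.9 [ 516.1 -252.2  234.6] [ 0.0154 -0.0117]
0.95 [ 520.4 -252.2  237.2] [ 0.0197 -0.0143]
1.0 [ 524.8 -252.2  239.6] [ 0.0241 -0.0166]
1.05 [ 529.3 -252.2  241.8] [ 0.0286 -0.0187]
1.1 [ 533.8 -252.2  243.7] [ 0.0332 -0.0205]
1.15 [ 538.5 -252.2  245.4] [ 0.0379 -0.0222]
1.2 [ 543.2 -252.2  246.9] [ 0.0426 -0.0235]
1.25 [ 548.  -252.2  248.1] [ 0.0474 -0.0247]
1.3 [ 552.8 -252.2  249. ] [ 0.0522 -0.0255]
1.35 [ 557.6 -252.2  249.7] [ 0.0571 -0.0262]
1.4 [ 562.5 -252.2  250.2] [ 0.0619 -0.0266]
1.45 [ 567.3 -252.2  250.5] [ 0.0668 -0.0267]
1.5 [ 572.2 -252.2  250.4] [ 0.0716 -0.0266]
1.55 [ 577.  -252.2  250.2] [ 0.0765 -0.0263]
```

```bash
python3 -m handwheel '[[0.0032,0,-0.0028,0],[0.0071,0,-0.006,0],[0.0112,0,-0.009,0],[0.0154,0,-0.0117,0],[0.0197,0,-0.0143,0]]'
python3 -m handwheel '[[0.0044,0,-0.0023,0],[0.0089,0,-0.0044,0],[0.0135,0,-0.0062,0],[0.0182,0,-0.0079,0],[0.0229,0,-0.0092,0]]'
python3 arc.py | tail -9
python3 - <<'E'
from h import *
crop("side",190,150,160,120,5,"s4")
E
```

```text
clock: 11.75
eef_pos: [520.7, -252.7, 237.4]
eef_rot: [3.137, -0.016, -0.014]
wrist_force: [-0.1, -0.5, 1.9]
finger_gap: 0.1
clock: 12.38
eef_pos: [543.8, -253.0, 247.0]
eef_rot: [3.137, -0.016, -0.014]
wrist_force: [0.7, 0.2, 1.5]
finger_gap: 0.2
1.15 [ 538.5 -252.2  245.4] [-0.0054  0.0015]
1.2 [ 543.2 -252.2  246.9] [-0.0006  0.0002]
1.25 [ 548.  -252.2  248.1] [ 0.0042 -0.001 ]
1.3 [ 552.8 -252.2  249. ] [ 0.009  -0.0018]
1.35 [ 557.6 -252.2  249.7] [ 0.0138 -0.0025]
1.4 [ 562.5 -252.2  250.2] [ 0.0187 -0.0029]
1.45 [ 567.3 -252.2  250.5] [ 0.0236 -0.003 ]
1.5 [ 572.2 -252.2  250.4] [ 0.0284 -0.0029]
1.55 [ 577.  -252.2  250.2] [ 0.0332 -0.0026]
```

View pics/s4.png

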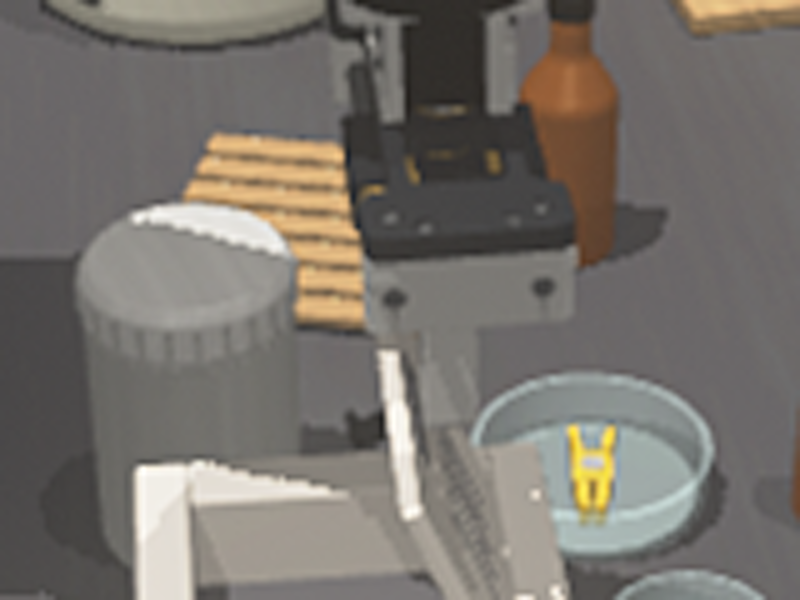

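The cover stands at about 70°, its edge at crop (395,430) resting on the finger, and the clip lies in the large ramekin at (592,470). I'll ease it back the rest of the way.

```bash
python3 -m handwheel '[[0.0042,0,-0.001,0],[0.009,0,-0.0018,0],[0.0138,0,-0.0025,0],[0.0187,0,-0.0029,0],[0.0236,0,-0.003,0]]'
python3 -m handwheel '[[0.0045,0,0,0],[0.009,0,0.001,0],[0.0135,0,0.003,0],[0.018,0,0.004,0],[0.0225,0,0.005,0]]'
python3 -m handwheel '[[0.004,0,0,0],[0.008,0,0,0],[0.012,0,0,0],[0.016,0,0,0],[0.020,0,0,0]]'; python3 arc.py | head -1
```

```text
clock: 13.05
eef_pos: [568.0, -253.3, 250.5]
eef_rot: [3.137, -0.016, -0.014]
wrist_force: [1.3, -0.8, 1.5]
finger_gap: 0.3
clock: 13.68
eef_pos: [590.9, -253.6, 245.7]
eef_rot: [3.137, -0.016, -0.014]
wrist_force: [0.4, -0.4, 0.9]
finger_gap: 0.1
clock: 14.3
eef_pos: [611.1, -253.9, 246.1]
eef_rot: [3.137, -0.016, -0.014]
wrist_force: [-0.1, 0.2, 0.1]
finger_gap: 0.2
t 14.3 F [-0.1  0.2  0.1] [ 611.1 -253.9  246.1]
```

The force is now zero, so the cover is on its stop. I'll lift clear, go over the cover to above the opening, and look.

```bash
python3 -m handwheel '[[0.003,0,-0.03,0],[0.003,0,-0.07,0],[-0.01,0,-0.08,0],[-0.05,0,-0.08,0],[-0.10,0,-0.08,0]]'
python3 -m handwheel '[[-0.015,0,0,0],[-0.04,0,0,0],[-0.07,0,0,0],[-0.09,0,0,0],[-0.09,0,0,0]]' 0.55
python3 to.py 502 -252 180 -1
python3 - <<'E'
from h import *
a=cams.camera("side");b=cams.camera("top")
f=lambda im,x,y,w,h,s:cv2.resize(im[y:y+h,x:x+w,::-1],None,fx=s,fy=s,interpolation=cv2.INTER_CUBIC)
cv2.imwrite("pics/c5.png",np.hstack([f(a,200,200,130,130,4),f(b,310,180,65,130,4)]))
print((proj("side",[(502,-251,120),(480,-251,135),(524,-251,135)])-[200,200])*4)
print((proj("top",[(502,-251,120),(480,-251,135),(524,-251,135)])-[310,180])*4+[520,0])
E
```

```text
clock: 14.92
eef_pos: [508.3, -251.9, 323.1]
eef_rot: [3.138, -0.015, -0.013]
wrist_force: [-0.1, -0.4, 0.9]
finger_gap: 0.6
clock: 15.55
eef_pos: [417.2, -250.6, 321.6]
eef_rot: [3.138, -0.015, -0.014]
wrist_force: [-0.2, -0.0, -0.6]
finger_gap: 42.0
[ 0.0827 -0.0004  0.1428] turn 0.2 t 15.55 F [-0.2 -0.  -0.6] gap 42.0 pos [ 417.2 -250.6  321.6] q1,6 [-0.62  0.97]
[[236.4 332.4]
 [190.8 313.2]
 [280.4 306. ]]
[[704.4 220.4]
 [708.  248.8]
 [707.2 186. ]]
```

View pics/c5.png

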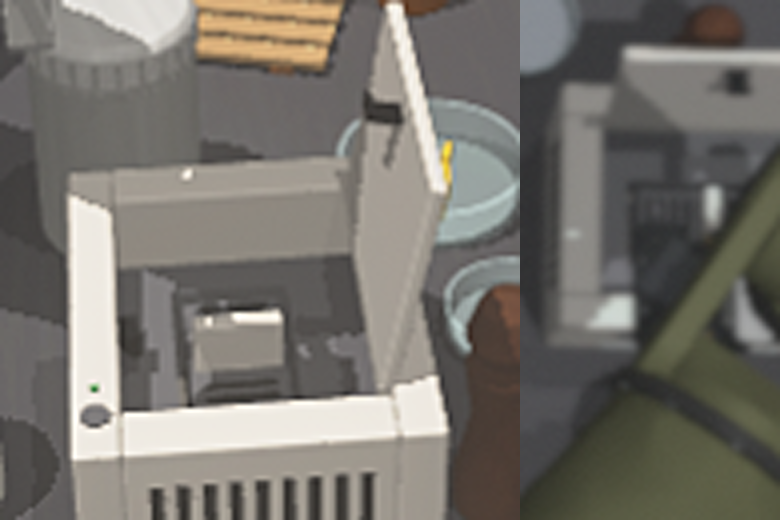

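The cover stands open past upright. The fin's top edge runs from (193,318) to (283,314) in the side crop, within about 3 mm of the prediction, so fin y ≈ -253.5. Next I'll descend and pinch it.

```bash
python3 -m handwheel '[[0.03,0.001,0.03,0],[0.065,0.0025,0.07,0],[0.083,0.003,0.11,0],[0.083,0.003,0.15,0],[0.083,0.003,0.16,0]]'
python3 to.py 502 -253.5 117 -1
```

```text
clock: 16.27
eef_pos: [503.3, -254.6, 159.9]
eef_rot: [3.14, -0.01, -0.013]
wrist_force: [0.5, -0.0, -1.3]
finger_gap: 42.4
[-0.0017 -0.0011  0.0428] turn 0.3 t 16.275 F [ 0.5 -0.  -1.3] gap 42.4 pos [ 503.3 -254.6  159.9] q1,6 [-0.54  1.05]
```

```bash
python3 -m handwheel '[[-0.001,-0.001,0.015,0],[-0.0015,-0.001,0.03,0],[-0.0015,-0.001,0.039,0],[-0.0015,-0.001,0.043,0],[-0.0015,-0.001,0.043,0]]'
python3 -m handwheel '[[0,0,0,0],[0,0,0,0],[0,0,0,0],[0,0,0,0]]' 1 30
python3 -m handwheel '[[0,0,-0.005,0],[0,0,-0.012,0],[0,0,-0.02,0],[0,0,-0.02,0]]'
```

```text
clock: 16.9
eef_pos: [502.3, -253.7, 117.0]
eef_rot: [3.14, -0.011, -0.013]
wrist_force: [0.4, -0.6, -0.2]
finger_gap: 42.2
clock: 17.4
eef_pos: [502.3, -253.9, 117.2]
eef_rot: [3.14, -0.011, -0.013]
wrist_force: [-0.7, -0.6, 0.5]
finger_gap: 9.9
clock: 17.9
eef_pos: [502.4, -254.0, 138.0]
eef_rot: [3.139, -0.012, -0.013]
wrist_force: [-0.1, 0.2, -3.6]
finger_gap: 9.8
```

```bash
python3 -m handwheel '[[0,0,-0.015,0],[0,0,-0.035,0],[0,0,-0.055,0],[0,0,-0.075,0],[0,0,-0.095,0]]' - 45
python3 -m handwheel '[[0,0,-0.015,0],[0,0,-0.03,0],[0,0,-0.04,0],[0,0,-0.045,0],[0,0,-0.045,0]]'
python3 to.py 534.5 244.7 270 -1
```

```text
clock: 18.52
eef_pos: [501.2, -253.7, 234.6]
eef_rot: [3.139, -0.013, -0.013]
wrist_force: [-0.4, -0.0, -3.0]
finger_gap: 9.6
clock: 19.15
eef_pos: [500.6, -253.6, 279.5]
eef_rot: [3.139, -0.012, -0.013]
wrist_force: [-0.7, -0.6, -2.0]
finger_gap: 9.8
[ 0.0272 -0.4987  0.0085] turn 0.3 t 19.15 F [-0.7 -0.6 -2. ] gap 9.8 pos [ 500.6 -253.6  279.5] q1,6 [-0.54  1.05]
```

```bash
python3 -m handwheel '[[0.001,-0.015,0,0],[0.003,-0.045,0,0],[0.005,-0.08,0,0],[0.007,-0.12,0,0],[0.009,-0.16,0,0]]'
python3 -m handwheel '[[0.002,-0.04,0,0],[0.004,-0.08,0,0],[0.006,-0.12,0,0],[0.008,-0.16,0,0],[0.01,-0.19,0,0]]'
python3 to.py 534.5 244.7 270 -1
```

```text
clock: 19.77
eef_pos: [511.4, -91.6, 278.8]
eef_rot: [3.139, -0.012, -0.013]
wrist_force: [-0.5, 0.5, -2.6]
finger_gap: 9.9
clock: 20.4
eef_pos: [523.2, 100.6, 278.1]
eef_rot: [3.139, -0.011, -0.012]
wrist_force: [-0.1, -0.6, -2.9]
finger_gap: 9.7
[ 0.0096 -0.1442  0.0079] turn 0.3 t 20.4 F [-0.1 -0.6 -2.9] gap 9.7 pos [523.2 100.6 278.1] q1,6 [0.12 1.71]
```

```bash
python3 -m handwheel '[[0.001,-0.03,0,0],[0.002,-0.06,0,0],[0.003,-0.09,0,0],[0.004,-0.11,0,0],[0.005,-0.12,0,0]]'
python3 to.py 534.5 244.7 110 -1
```

```text
clock: 21.02
eef_pos: [529.3, 221.6, 277.6]
eef_rot: [3.139, -0.011, -0.011]
wrist_force: [-0.3, 0.2, -2.7]
finger_gap: 9.5
[ 0.0032 -0.0235  0.1676] turn 0.4 t 21.025 F [-0.3  0.2 -2.7] gap 9.5 pos [529.3 221.6 277.6] q1,6 [0.34 1.92]
```

```bash
python3 -m handwheel '[[0.002,-0.012,0.02,0],[0.0032,-0.0235,0.05,0],[0.0032,-0.0235,0.09,0],[0.0032,-0.0235,0.13,0],[0.0035,-0.0235,0.155,0]]'
python3 -m handwheel '[[0,0,0.012,0],[0,0,0.018,0],[0,0,0.018,0]]'
python3 to.py 534.5 244.7 86 -1
python3 - <<'E'
from h import *
a=cams.camera("side")
f=lambda im,x,y,w,h,s:cv2.resize(im[y:y+h,x:x+w,::-1],None,fx=s,fy=s,interpolation=cv2.INTER_CUBIC)
cv2.imwrite("pics/s6.png",f(a,200,130,130,100,6))
p=read_state()["eef_pos"]
print((proj("side",[p-[0,0,71],(534.5,244.7,14),(645,299,14),(597,133,14),(423.5,190,14),(473,356,14)])-[200,130])*6)
E
```

```text
clock: 21.65
eef_pos: [533.6, 244.0, 119.0]
eef_rot: [3.138, -0.008, -0.011]
wrist_force: [1.4, -0.3, -2.5]
finger_gap: 9.6
clock: 22.02
eef_pos: [534.0, 244.0, 101.3]
eef_rot: [3.138, -0.008, -0.012]
wrist_force: [-0.4, 0.5, -1.9]
finger_gap: 9.6
[ 0.0004 -0.0008  0.0153] turn 0.3 t 22.025 F [-0.4  0.5 -1.9] gap 9.6 pos [534.  244.  101.3] q1,6 [0.37 1.95]
[[333.  356.4]
 [334.8 385.2]
 [548.4 312. ]
 [494.4 508.2]
 [104.4 465. ]
 [194.4 276.6]]
```

View pics/s6.png

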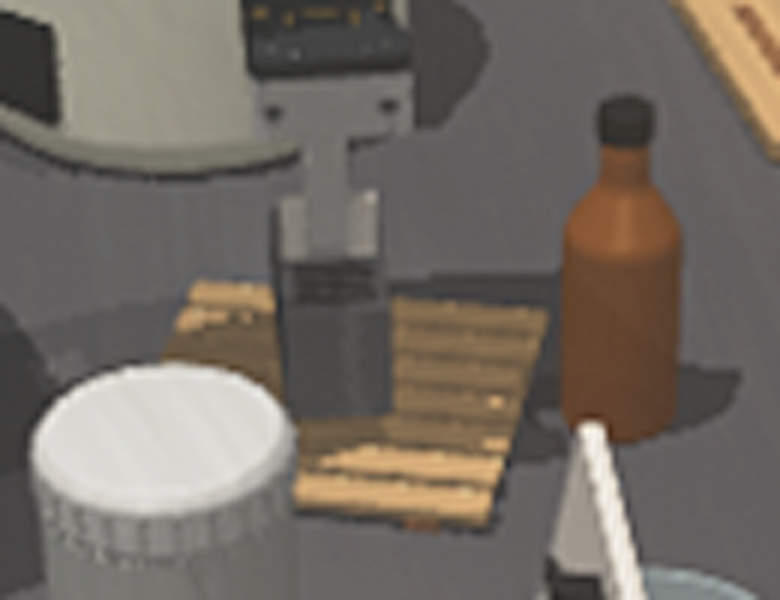

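The trivet's corners, (548,312) and (490,522), match my estimate to within a few mm, and the cartridge hangs upright over the middle. I'll lower it slowly while watching the force.

```bash
python3 -m handwheel '[[0,0,0.004,0],[0,0,0.008,0],[0,0,0.011,0],[0,0,0.012,0],[0,0,0.0125,0]]'
python3 -m handwheel '[[0,0,0.0005,0],[0,0,0.001,0],[0,0,0.0015,0],[0,0,0.0015,0]]'
python3 -m handwheel '[[0,0,0.0005,0],[0,0,0.001,0],[0,0,0.001,0]]'
```

```text
clock: 22.7
eef_pos: [534.2, 244.0, 89.2]
eef_rot: [3.138, -0.009, -0.011]
wrist_force: [0.0, -0.2, -2.6]
finger_gap: 9.7
clock: 23.2
eef_pos: [534.3, 244.0, 87.7]
eef_rot: [3.138, -0.009, -0.012]
wrist_force: [0.5, 0.5, -2.2]
finger_gap: 9.7
clock: 23.58
eef_pos: [534.2, 244.0, 86.6]
eef_rot: [3.138, -0.008, -0.011]
wrist_force: [0.3, 0.0, -3.7]
finger_gap: 9.9
```

```bash
python3 -m handwheel '[[0,0,0.0005,0],[0,0,0.001,0],[0,0,0.001,0]]'
python3 -m handwheel '[[0,0,0.0005,0],[0,0,0.001,0],[0,0,0.001,0]]'
```

```text
clock: 23.95
eef_pos: [534.4, 243.9, 86.2]
eef_rot: [3.138, -0.009, -0.012]
wrist_force: [-2.7, -3.1, 5.1]
finger_gap: 10.1
clock: 24.32
eef_pos: [534.6, 243.9, 86.2]
eef_rot: [3.138, -0.01, -0.012]
wrist_force: [-4.4, -3.3, 10.0]
finger_gap: 9.8
```

Contact. I'll back off 1 mm, release, and retreat upward.

```bash
python3 -m handwheel '[[0,0,-0.0005,0],[0,0,-0.0005,0]]'
python3 -m handwheel '[[0,0,0,0],[0,0,0,0],[0,0,0,0]]' 0.6
python3 -m handwheel '[[0,0,-0.01,0],[0,0,-0.03,0],[0,0,-0.07,0],[0,0,-0.12,0],[0,0,-0.16,0]]'
python3 -m handwheel '[[-0.03,0,0,0],[-0.08,0,0,0],[-0.12,0,0,0],[-0.15,0,0,0],[-0.15,0,0,0]]'
python3 - <<'E'
from h import *
a=cams.camera("side");b=cams.camera("top")
f=lambda im,x,y,w,h,s:cv2.resize(im[y:y+h,x:x+w,::-1],None,fx=s,fy=s,interpolation=cv2.INTER_CUBIC)
cv2.imwrite("pics/c7.png",np.vstack([f(a,150,130,265,160,3)[:300],f(b,140,130,265,190,3)[:290]]))
print(read_state()["wrist_force"],proj("side",[(534.5,244.7,104),(534.5,244.7,14)]))
E
```

```text
clock: 24.58
eef_pos: [534.5, 243.9, 86.4]
eef_rot: [3.138, -0.01, -0.012]
wrist_force: [-0.3, -0.5, -3.6]
finger_gap: 9.7
clock: 24.95
eef_pos: [534.6, 244.0, 86.5]
eef_rot: [3.138, -0.01, -0.011]
wrist_force: [-0.4, -0.0, 1.5]
finger_gap: 35.3
clock: 25.58
eef_pos: [533.1, 244.5, 249.5]
eef_rot: [3.139, -0.012, -0.011]
wrist_force: [0.0, -0.3, -0.1]
finger_gap: 37.4
clock: 26.2
eef_pos: [382.0, 246.4, 249.0]
eef_rot: [3.14, -0.013, -0.01]
wrist_force: [-0.4, 0.3, 0.3]
finger_gap: 38.0
[ 0.00390948 -0.21079212 -0.42364165] [[254.9 166.8]
 [255.8 194.2]]
```

View pics/c7.png

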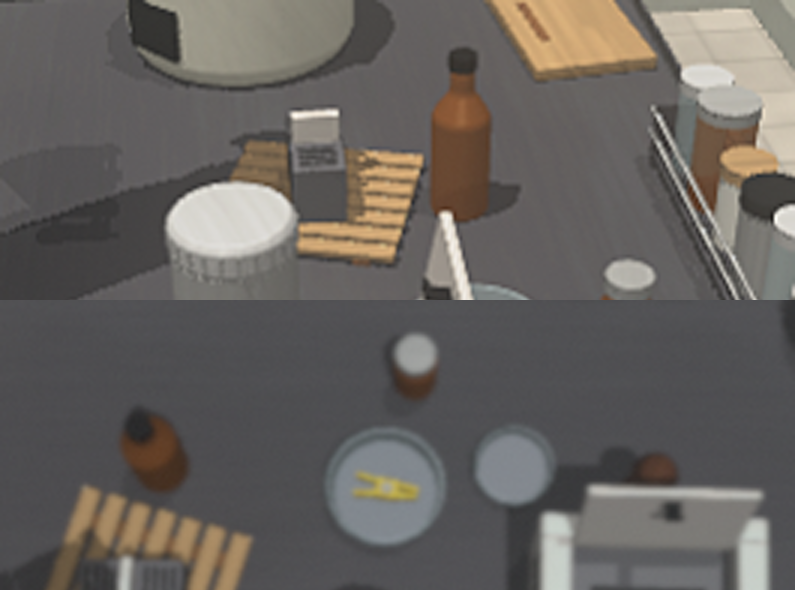

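The cartridge stands upright in the middle of the trivet: its fin is at (315,128) in the side half and at (125,575) in the top half. The clip lies in the large ramekin at (388,487). The cover is open, and the bystanders in view are where they were. I'm handing in.

```bash
python3 -c "
from cell import manip;print(manip.sign_off())"
```

```text
the job is handed in; nothing more can be done
None
```

The job is done and handed in at about 26 s of the 70 s allowed; sign-off gave no verdict.

- **Clip:** I took the small clip off the cover and put it in the larger ramekin. The last top view shows it lying flat inside. It was let go a few millimetres above the floor.
- **Cover:** I pressed the strip to its hard stop, where the force rose to 8.7 N. The closed fingers then stayed on the cover while it opened, at about 0.4 rad/s with 1–3 N of contact, until it rested on its stop. The last pictures show it open.
- **Cartridge:** I lifted it by the fin and set it down on the trivet with a contact force of up to about 10 N. It stands upright, and by the arm's readings it is within a few millimetres of the centre.

No checks failed. The last picture shows the bottle, jar, mill, canister and small ramekin where they were. The mug was outside that crop, so I didn't look at it again, but the arm did not go near it. My last position estimates agreed with both cameras to about 3 mm.

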